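Gauge the kiln port and show the rod tip under the magnifier

TASK

Check the kiln's port: take the gauge rod (the one with the collar) out of the wooden rack and push it into the white port tube on the kiln's front until its collar stops against the end of the tube, then draw it right out again. Then hold the rod level with its tip in the middle under the magnifier lens, about midway between lens and tile and touching neither, and finish like that, still holding it there steadily in the gripper. Leave everything else where it is.

Things in the scene. Friction and masses are not known exactly. Their poses are not given: they have to be found in the camera images.
- gauge_rod: gauge rod, the only tool in the rack with a collar: square wooden handle 110 x 16 x 16 mm, round steel collar 24 mm wide and 10 mm thick, then a 7 mm steel rod 100 mm long; about 90 g. Origin: handle centre, on the axis (70 mm above the table in the rack); x to the tip, z up. Handle x -55 to 55, collar 55 to 65, rod 65 to 165 mm. Grip across the handle from above at x -30 to 45 mm
- rod_tip (a point): the tip of the gauge rod, on its axis, 165 mm ahead of the handle's centre
- collar_face (a point): centre of the collar's face that looks to the tip, 65 mm ahead of the handle's centre; the face that stops against the port tube
- kiln: fixed table-top kiln, steel box 240 (x) x 280 (y) x 250 mm high, lid handle to 286 mm. Origin: under its centre. Its front (-x side) looks roughly to world -y; from it, 140 mm above the table, a level white ceramic port tube stands out 50 mm along the kiln's x: outside 26 mm, bore 12 mm. Its +x leads in; the bore is clear for all 100 mm of the rod, and the collar stops on the rigid tube end
- port_mouth (a point): centre of the outer end of the port tube, on the bore's axis, 140 mm above the table; axes as the kiln's (x = level, into the tube)
- rack: fixed wooden rack, base 190 x 210 mm, 12 mm thick; origin on the table. Three slots 65 mm apart across its y; tools lie level along its x, tips to +x, handle centres at x -40 mm, on two crossbars (42 mm behind and 110 mm ahead of the handle centre) between cheeks up to 79 mm high, and lift straight up. Which tool lies in which slot changes
- magnifier: fixed bench magnifier: dark base 140 x 120 mm with a white 80 mm tile (top at 16 mm), above it a level clear lens in a black ring (96 mm across, 200 to 210 mm above the table) on one thin post at its +x side, 66 mm from the lens axis. Origin: on the table under the lens centre. Its open -x side looks roughly to the robot
- read_point (a point): the reading point: on the lens axis, 120 mm above the table, about midway between tile and lens; axes as the magnifier's
- plain_rod: bystander in the rack: with the same square wooden handle (110 x 16 x 16 mm) and a steel rod without a collar; origin and axes as the gauge rod's
- scraper: bystander in the rack: with the same square wooden handle (110 x 16 x 16 mm), a steel rod without a collar and a flat 22 mm blade at the end; origin and axes as the gauge rod's
- jar_a: bystander: low frit jar with black lid, 66 mm across, 55 mm high, standing; origin under its centre
- jar_b: bystander: another such jar, same size; origin under its centre
- glue_bottle: bystander: bottle 52 mm across, 150 mm high, standing; origin under its centre
- jar_lid: bystander: black jar lid lying open side up, 72 mm across, 14 mm high; origin under its centre
- kiln_post: bystander: white ceramic kiln post, a cylinder 28 mm across, 50 mm high, standing; origin under its centre

How it is judged:
By the outcome, as a careful person would: the job done as asked, in the order asked, and still so for the second after the job is handed in, while the arm keeps its last pose, push and grip.
It also fails if it takes over 64 s, if anything falls off the work surface, if the arm or the gripper's body presses on something with over 40 N, if the wrist force passes 120 N, or if a joint passes its speed limit or range.

ROBOT

A 7-joint arm with a two-finger parallel gripper is mounted at the origin on the work surface. World frame = base frame: x ahead of the robot, y to its left, z up, the work surface at z = 0. Lengths are in m, angles in rad, forces in N, time in s.
With the tool pointing down it reaches from about 0.4 to 0.85 m from the base axis. Payload 4.5 kg.
Tool frame: the origin (TCP) lies at the very end of the fingers, on their centre line; the grasp point (between the pads) lies 19 mm behind it (r.grip_depth is the z of the grasp point in the tool frame, in m); z points along the fingers, y is the line along which they close (so a half turn about z gives the same grasp; the last joint's range is limited). The gripper opens to 88 mm and grips with 3 to 60 N. Pads are 18 mm wide; open, the fingers measure 123 mm over their backs; the gripper's body (75 mm by 187 mm) begins 45 mm behind the grasp point.
Start: joints at [1.29, 0.689, -0.195, 1.565, 0.157, 0.902, -0.215], TCP at [0.194, -0.594, 0.239] pointing down, gripper open.
Joint ranges: [-3.01, 3.01], [-0.46, 2.08], [-1.47, 1.51], [0.13, 2.56], [-1, 4.14], [0.04, 2.09], [-2.66, 2.66]. Speed limits (rad/s): [2.57, 2.57, 3.14, 3.14, 3.14, 3.14, 3.14].

INTERFACE

Orientations are given as a unit quaternion [x, y, z, w].
In Python, from plant import r gives the robot as it stands.
- The arm moves only by the tool send_path, called after ">>>" as name(argument=value, ...), one argument or row to a line, values as JSON. Schema: {"type":"object","properties":{"rows":{"type":"array","items":{"type":"array","items":{"type":"array","items":{"type":"number"},"minItems":7,"maxItems":7},"minItems":1,"maxItems":10},"minItems":1,"maxItems":1},"grip_force":{"type":"number"},"only":{"type":"string"},"quiet":{"type":"boolean"},"lines":{"type":"string"}},"required":["rows"],"additionalProperties":false}. rows is a list that holds a single list of rows (three levels of brackets), with 1 to 10 rows, each of 7 numbers: the opening from 0.0 (shut) to 1.0 (fully open), then dx, dy, dz in m, then a rotation vector rx, ry, rz in rad; each row is the pose to reach, as a shift and turn from the pose commanded when the call began, along the tool's axes at that moment; what a row does not reach only later rows make up. A row lasts 1/10 s, in which the tool goes at most 0.05 m and 0.15 rad, less where a joint would pass 70% of its speed; a pose out of reach is approached as far as the arm can. The fingers move at their own pace and stop on an object; grip_force is the grip in N (left out, the last holds). Time passes only in rows, so rows that do not move let the fingers close. The tool returns the time, the measured TCP pose, the force, the opening and the grip force at its end. only (a regular expression) keeps the lines of the reply that match it, lines (a string "A,B") keeps lines A to B, and quiet returns only ok. Input that does not fit is refused with a message, and nothing moves.
- r.get_state(): the state, without advancing time (a new reading comes with each control period).
- r.snapshot(name): name is "scene" or "top" or "wrist"; returns the picture (420x560x3 uint8, red, green, blue); there is no depth.
- r.camera_params(name): a dict with "fx", "fy", "cx", "cy" (pixels), "rvec" (rotation vector, rad) and "tvec" (3), from world to camera coordinates, as OpenCV has them. Camera axes: x right, y down, z forward; pixel columns grow to the right and rows downward; lengths in m; the calibration is good to about 2 mm. A picture is of the moment at which its call begins: read the wrist's pose just before it. camera_params takes no time and is no camera call; for the wrist camera it gives the pose at the moment of the call.
- r.finish_job(): hands the job in; it is judged then, once.
The state is a dict: "clock": time; "q": joint angles; "qd": joint speeds; "joint_torque": joint torques, N m; "tool_pos": TCP position; "eef_rot": TCP orientation; "contact_force": force on the tool from outside, world axes, zero at the start; "moment": the same for the moment, N m; "opening": opening from 0.0 (shut) to 1.0 (fully open); "finger_force": force on a finger pad.
Only numpy, scipy, OpenCV 4.12 (cv2) and the standard library are available. Lean on these libraries where they do the work, as an engineer would, in place of code of your own. Each camera call takes 0.05 s, during which the arm holds its last target. There are 200 camera calls.

## Working session

There is one attempt and no reset: what is moved stays moved. The work goes in short steps, Python scripts to look and compute and a tool call to move; the robot and the scene stay as the last step left them, time stands still between calls to the robot, and variables do not carry over. Pictures are saved under pics/ and viewed, at most 10 in all, crops included, and the job is handed in when it is done.

```bash
ls; mkdir -p pics; python3 - <<'E'
from plant import r
import cv2,json
for n in("scene","top"):
    im=r.snapshot(n); cv2.imwrite(f"pics/{n}0.png",im[:,:,::-1]); print(n,r.camera_params(n))
s=r.get_state(); print(s)
E
```

```text
pics
plant.py
scene {'fx': 393.27410463927527, 'fy': 393.27410463927527, 'cx': 280.977787887524, 'cy': 215.95523864239337, 'rvec': array([ 2.09261647,  0.65558303, -0.3456094 ]), 'tvec': array([-0.44805727, -0.09163466,  1.23506124])}
top {'fx': 457.48802977270634, 'fy': 457.48802977270634, 'cx': 281.0751208001488, 'cy': 212.43084273519582, 'rvec': array([ 2.17222985, -2.15865833,  0.10660014]), 'tvec': array([-0.00211337,  0.57631666,  1.46576684])}
{'clock': 0.1, 'q': array([ 1.28982073,  0.68994019, -0.19448576,  1.56622149,  0.15731585,
        0.9024619 , -0.21510131]), 'qd': array([-0.00078427, -0.00067966, -0.00078692, -0.00330265, -0.00052877,
        0.00036236, -0.00277988]), 'joint_torque': array([-1.85068253e-03, -5.28499818e+01, -1.27088808e+00, -1.53835416e+01,
       -5.25181345e-02,  2.01082032e-03,  1.89530192e-05]), 'tool_pos': array([ 0.19327107, -0.59378703,  0.23796927]), 'eef_rot': array([ 9.87635359e-01,  1.56766464e-01, -1.98966368e-04, -7.96097093e-04]), 'contact_force': array([ 0.27692353,  0.2505326 , -0.15401527]), 'moment': array([-0.04276157, -0.01429743,  0.01418646]), 'finger_force': 0.0, 'opening': 0.9987661697458784}
```

View pics/scene0.png

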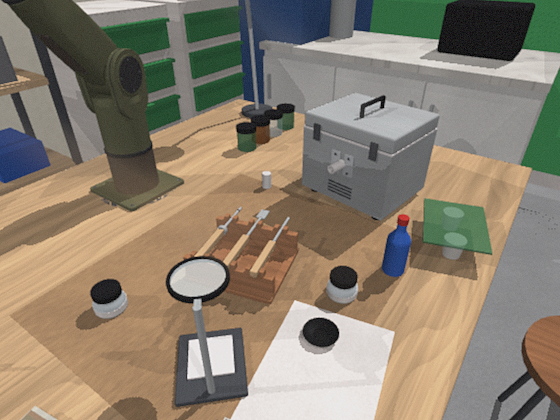

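View pics/top0.png

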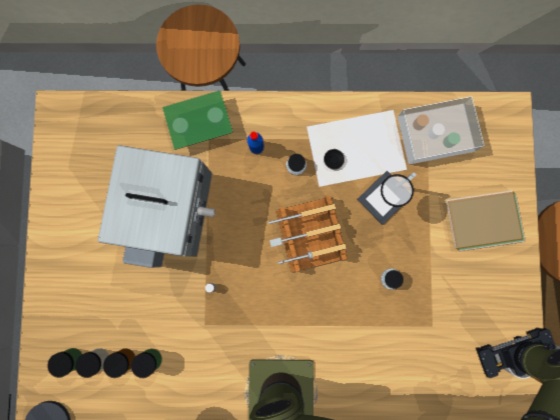

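Top view: rack at about (312,235) px with tips to the left (+y), kiln port at (205,212), lens at (397,190) with its post at (412,176). I'll enlarge the rack, port and lens areas to find the collar.

```bash
cat > h.py <<'E'
import numpy as np,cv2
from plant import r
from scipy.spatial.transform import Rotation as R
def KRt(p):
    return np.array([[p['fx'],0,p['cx']],[0,p['fy'],p['cy']],[0,0,1]]),R.from_rotvec(p['rvec']).as_matrix(),np.array(p['tvec'])
def proj(p,X):
    K,Rm,t=KRt(p); return cv2.projectPoints(np.atleast_2d(np.float64(X)),p['rvec'],t,K,None)[0][:,0]
def tri(*obs): # (params,(u,v))
    A=[];b=[]
    for p,uv in obs:
        K,Rm,t=KRt(p); d=Rm.T@np.linalg.solve(K,[*uv,1]); d/=np.linalg.norm(d); P=np.eye(3)-np.outer(d,d)
        A.append(P); b.append(P@(-Rm.T@t))
    return np.linalg.lstsq(np.vstack(A),np.hstack(b),rcond=None)[0]
def atz(p,uv,z):
    K,Rm,t=KRt(p); d=Rm.T@np.linalg.solve(K,[*uv,1]); c=-Rm.T@t
    return c+d*(z-c[2])/d[2]
E
python3 - <<'E'
import cv2,numpy as np
t=cv2.imread("pics/top0.png");s=cv2.imread("pics/scene0.png")
f=lambda im,x,y,w,h,k:cv2.resize(im[y:y+h,x:x+w],None,fx=k,fy=k,interpolation=cv2.INTER_CUBIC)
a=f(t,262,190,100,75,4);b=f(s,185,200,100,75,4)
c=f(t,180,180,100,75,4);d=f(t,350,160,100,75,4)
cv2.imwrite("pics/c0.png",np.vstack([np.hstack([a,b]),np.hstack([c,d])]))
E
```

```text
(no output)
```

View pics/c0.png

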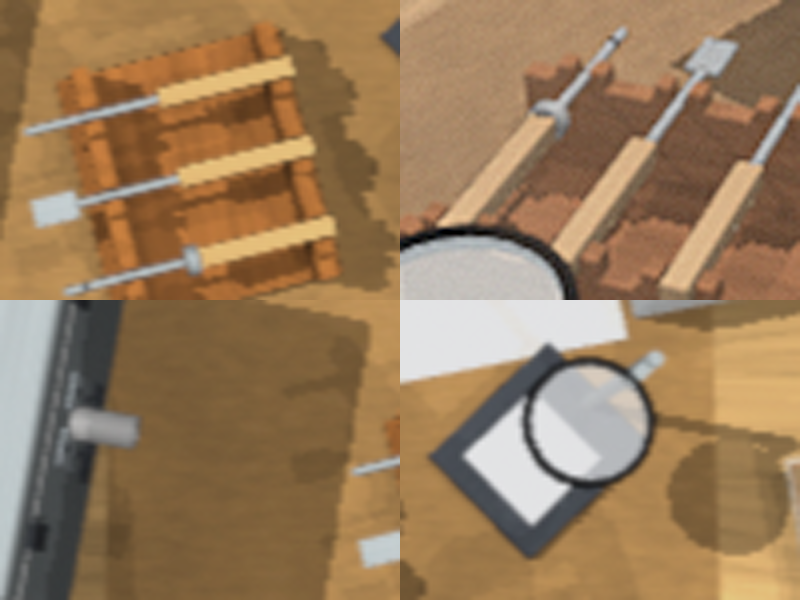

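```bash
python3 - <<'E'
from h import *
T=r.camera_params("top");S=r.camera_params("scene")
np.set_printoptions(precision=4,suppress=True)
print("handle back",atz(T,(345,246.1),.07),"collarface",atz(T,(308.3,255),.07),"tip",atz(T,(278.5,262.5),.07))
print("tip tri",tri((T,(278.5,262.5)),(S,(241,207.2))))
print("port",atz(T,(214,212.2),.14),atz(T,(199,210.5),.14),tri((T,(214,212.2)),(S,(331.5,168))))
print("lens",atz(T,(397,190.5),.205),tri((T,(397,190.5)),(S,(198,278.5))), "post",atz(T,(412,176),.21))
p=r.camera_params("wrist"); s=r.get_state()
K,Rm,t=KRt(p); Rt=R.from_quat(s['eef_rot']).as_matrix()
print("wrist fx",p['fx'],"cam in tool",Rt.T@(-Rm.T@t-s['tool_pos']),"\n",Rt.T@Rm.T); print(Rt)
E
```

>>> send_path(
  rows=[
    [[1,0.04,-0.035,0,0,0,-0.15],[1,0.08,-0.07,0,0,0,-0.3],[1,0.12,-0.1,0,0,0,-0.45],[1,0.16,-0.14,0,0,0,-0.6],[1,0.2,-0.175,0,0,0,-0.75],[1,0.24,-0.21,0,0,0,-0.9],[1,0.27,-0.24,0,0,0,-1.05],[1,0.31,-0.275,0,0,0,-1.2],[1,0.35,-0.31,0,0,0,-1.35],[1,0.385,-0.339,0,0,0,-1.5]],
  ],
)

```text
clock: 1.1
tool_pos: [0.448, -0.1623, 0.2387]
eef_rot: [0.613, 0.79, -0.0, -0.0]
contact_force: [1.3, 0.0, 0.2]
opening: 0.998
finger_force: 0.0
```

>>> send_path(
  rows=[
    [[1,0,0,0,0,0,0],[1,0,0,0,0,0,0],[1,0,0,0,0,0,0]],
  ],
)

```text
clock: 1.4
tool_pos: [0.4466, -0.1652, 0.2383]
eef_rot: [0.617, 0.787, -0.001, -0.0]
contact_force: [-0.1, 0.2, 0.6]
opening: 1.004
finger_force: 0.0
```

```bash
python3 - <<'E'
from h import *
p=r.camera_params("wrist"); im=r.snapshot("wrist"); cv2.imwrite("pics/w1.png",im[:,:,::-1]); np.save("w1.npy",p,allow_pickle=True)
print(r.get_state()['q'],R.from_quat(r.get_state()['eef_rot']).as_matrix()[:,0])
E
```

```text
[ 0.64118789  0.54846389 -0.59330185  1.98755325  0.44957443  0.73835406
  0.01649885] [-2.38365129e-01  9.71175486e-01 -4.90228860e-04]
```

View pics/w1.png

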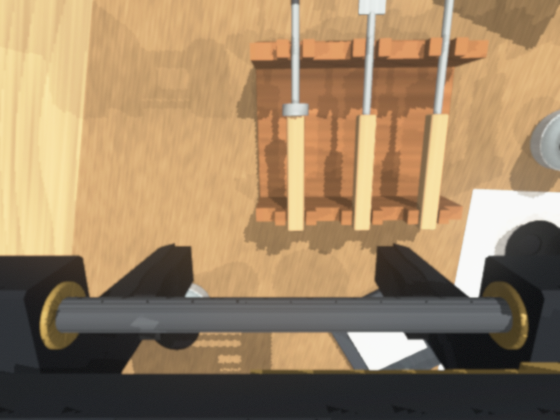

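Wrist view: the gauge rod is the left tool. Its collar is at about (295,108), handle back end (296,230), rod running straight up the picture.

```bash
python3 - <<'E'
from h import *
np.set_printoptions(precision=4,suppress=True)
p=np.load("w1.npy",allow_pickle=True).item(); im=cv2.imread("pics/w1.png").astype(int); T=r.camera_params("top")
b,g,rr=im[...,0],im[...,1],im[...,2]
m=((rr>190)&(g>150)&(b>80)).astype(np.uint8); m[:,:270]=0;m[:,320:]=0;m[:108]=0;m[240:]=0
for y in(130,150,170,190,205,220,226,230,234): 
    x=np.where(m[y])[0]; print(y,x.min() if len(x) else None,x.max() if len(x) else None,end='; ')
print()
back=tri((p,(295.5,230.5)),(T,(345,246.1))); cf=tri((p,(295,103.5)),(T,(308.3,255)))
print("tri back",back,"cf",cf)
B=atz(p,(295.5,229),.078);C=atz(p,(295,102),.07);C2=atz(p,(295.3,10),.07)
print(B,C,C2,"len",np.linalg.norm((C-B)[:2]),np.degrees(np.arctan2(*(C-B)[1::-1])),np.degrees(np.arctan2(*(C2-C)[1::-1])))
s=r.get_state();Rt=R.from_quat(s['eef_rot']).as_matrix();print(np.degrees(np.arctan2(Rt[1,0],Rt[0,0])))
E
```

```text
130 287 304; 150 287 304; 170 287 304; 190 288 304; 205 288 303; 220 288 312; 226 288 303; 230 288 302; 234 None None; 
tri back [ 0.4663 -0.1998  0.0796] cf [ 0.4373 -0.0851  0.0751]
[ 0.4662 -0.1988  0.078 ] [ 0.4366 -0.0835  0.07  ] [ 0.4185 -0.0112  0.07  ] len 0.11901228548918451 104.392971192115 104.08676528912041
103.7900707268996
```

```bash
cat >> h.py <<'E'
np.set_printoptions(precision=4,suppress=True)
def go(target,yaw):
    s=r.get_state(); Rt=R.from_quat(s['eef_rot']); y=np.radians(yaw)
    c,n=np.cos(y),np.sin(y); G=R.from_matrix([[c,n,0],[n,-c,0],[0,0,-1]])
    print("pos",s['tool_pos'],"yaw",np.degrees(np.arctan2(*Rt.as_matrix()[1::-1,0])),"shift",Rt.inv().apply(np.array(target)-s['tool_pos']),"turn",(Rt.inv()*G).as_rotvec(),"F",s['contact_force'],"grip",s['finger_force'],s['opening'])
E
python3 -c "
from h import *
go([.4532,-.148,.1],104.2);print(r.get_state()['qd'])"
```

```text
pos [ 0.4466 -0.1656  0.2384] yaw 103.7900707268996 shift [0.0156 0.0109 0.1383] turn [-0.0017  0.0005 -0.0072] F [ 0.4565 -0.1503 -0.6456] grip 0.0 1.0039599359539912
[ 0.0103 -0.003  -0.0006 -0.0003 -0.0008 -0.0013  0.0021]
```

>>> send_path(
  rows=[
    [[0.4,0.0155,0.011,0.03,0,0,-0.007],[0.4,0.0155,0.011,0.07,0,0,-0.007],[0.4,0.0155,0.011,0.1,0,0,-0.007],[0.4,0.0155,0.011,0.13,0,0,-0.007],[0.4,0.0155,0.011,0.138,0,0,-0.007],[0.4,0.0155,0.011,0.138,0,0,-0.007],[0.4,0.0155,0.011,0.138,0,0,-0.007]],
  ],
  grip_force=40,
)

```text
clock: 2.15
tool_pos: [0.455, -0.147, 0.1016]
eef_rot: [0.614, 0.79, 0.0, 0.001]
contact_force: [0.3, 1.0, 0.6]
opening: 0.399
finger_force: 0.0
```

```bash
python3 - <<'E'
from h import *
go([.4532,-.148,.051],104.2)
p=r.camera_params("wrist"); im=r.snapshot("wrist"); cv2.imwrite("pics/w2.png",im[:,:,::-1]); np.save("w2.npy",p,allow_pickle=True)
E
```

```text
pos [ 0.455  -0.147   0.1016] yaw 104.3088777861178 shift [-0.0005 -0.0021  0.0506] turn [0.0011 0.0009 0.0019] F [0.3337 1.0387 0.6475] grip 0.0 0.3987867481619672
```

View pics/w2.png

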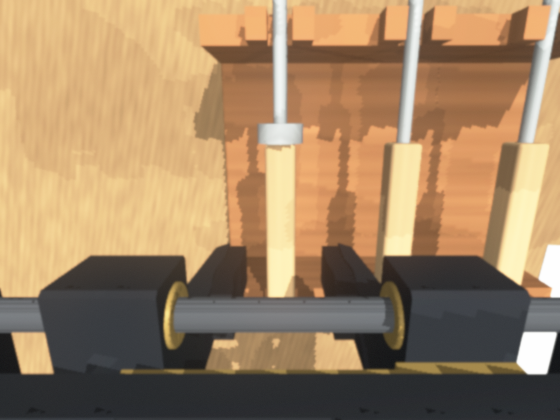

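The handle (x 266–294 px) sits between the fingers (246–323), about 2 mm left of centre, which agrees with the computed shift. Check the height, descend, grip.

```bash
python3 -c "
from h import *
a=np.load('w1.npy',allow_pickle=True).item();b=np.load('w2.npy',allow_pickle=True).item()
print(tri((a,(295,103)),(b,(280,123.5))),tri((a,(295.3,115.5)),(b,(280,144.5))))"
```

```text
[ 0.4368 -0.085   0.0807] [ 0.4395 -0.095   0.0786]
```

>>> send_path(
  rows=[
    [[0.4,-0.0005,-0.002,0.025,0,0,0],[0.4,-0.0005,-0.002,0.045,0,0,0],[0.4,-0.0005,-0.002,0.05,0,0,0],[0.4,-0.0005,-0.002,0.05,0,0,0],[0,-0.0005,-0.002,0.05,0,0,0],[0,-0.0005,-0.002,0.05,0,0,0],[0,-0.0005,-0.002,0.05,0,0,0],[0,-0.0005,-0.002,0.05,0,0,0],[0,-0.0005,-0.002,0.05,0,0,0],[0,-0.0005,-0.002,0.05,0,0,0]],
  ],
  grip_force=40,
)

```text
clock: 3.2
tool_pos: [0.4533, -0.1475, 0.0515]
eef_rot: [0.613, 0.79, 0.0, 0.001]
contact_force: [-0.3, 0.3, 6.9]
opening: 0.179
finger_force: 40.0
```

```bash
python3 -c "
from h import *
go([.4532,-.148,.22],104.2)"
```

```text
pos [ 0.4533 -0.1475  0.0515] yaw 104.37402526637523 shift [-0.0006 -0.     -0.1685] turn [0.0014 0.0009 0.003 ] F [-0.2758  0.2848  6.8937] grip 40.00121634453535 0.17850585502342026
```

>>> send_path(
  rows=[
    [[0,0,0,-0.02,0,0,0],[0,0,0,-0.05,0,0,0],[0,0,0,-0.09,0,0,0],[0,0,0,-0.13,0,0,0],[0,0,0,-0.17,0,0,0],[0,0,0,-0.21,0,0,0],[0,0,0,-0.25,0,0,0],[0,0,0,-0.27,0,0,0],[0,0,0,-0.27,0,0,0]],
  ],
)

```text
clock: 4.1
tool_pos: [0.4541, -0.1474, 0.3233]
eef_rot: [0.613, 0.79, 0.001, 0.003]
contact_force: [0.1, 0.3, -0.8]
opening: 0.177
finger_force: 40.0
```

```bash
python3 -c "
from h import *
go([.492,.091,.32],84)"
```

```text
pos [ 0.4541 -0.1474  0.3233] yaw 104.35252410656237 shift [0.2216 0.0958 0.0031] turn [0.0055 0.0023 0.3552] F [ 0.1335  0.33   -0.769 ] grip 39.999807737767696 0.1769963314422214
```

>>> send_path(
  rows=[
    [[0,0.04,0.017,0,0,0,0.07],[0,0.08,0.035,0,0,0,0.14],[0,0.12,0.052,0,0,0,0.21],[0,0.16,0.07,0,0,0,0.28],[0,0.2,0.087,0,0,0,0.35],[0,0.2216,0.0958,0.003,0.005,0.002,0.355],[0,0.2216,0.0958,0.003,0.005,0.002,0.355],[0,0.2216,0.0958,0.003,0.005,0.002,0.355]],
  ],
)

```text
clock: 4.9
tool_pos: [0.4896, 0.0905, 0.3162]
eef_rot: [0.743, 0.67, -0.003, -0.003]
contact_force: [0.0, -0.8, -0.2]
opening: 0.173
finger_force: 40.0
```

```bash
python3 - <<'E'
from h import *
p=r.camera_params("wrist"); im=r.snapshot("wrist"); cv2.imwrite("pics/w3.png",im[:,:,::-1]); np.save("w3.npy",p,allow_pickle=True)
go([.611,.079,.32],84)
E
```

```text
pos [0.4898 0.0895 0.3165] yaw 83.9877593014412 shift [ 0.0022  0.1216 -0.0044] turn [-0.0075  0.0012 -0.0002] F [ 0.656  -0.402  -0.2916] grip 39.99968133866787 0.1740477250522684
```

View pics/w3.png

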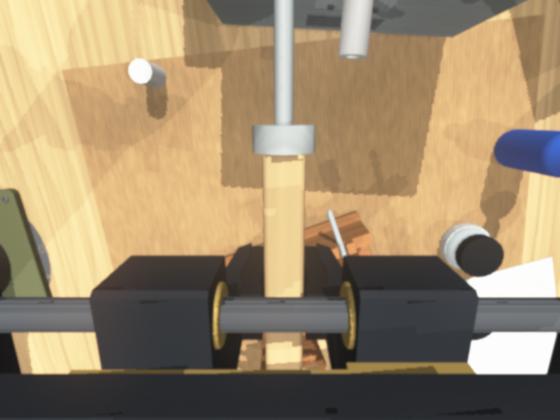

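Tube mouth at about (354,56), kiln front's bottom edge from (222,22) to (452,36); rod straight in the grip. Second place for stereo.

>>> send_path(
  rows=[
    [[0,0,0.04,0,-0.005,0,0],[0,0,0.08,-0.003,-0.007,0.001,0],[0,0,0.11,-0.004,-0.007,0.001,0],[0,-0.02,0.1216,-0.004,-0.007,0.001,0],[0,-0.02,0.1216,-0.004,-0.007,0.001,0],[0,-0.02,0.1216,-0.004,-0.007,0.001,0]],
  ],
)

```text
clock: 5.55
tool_pos: [0.6086, 0.0569, 0.3203]
eef_rot: [0.744, 0.668, 0.0, -0.0]
contact_force: [0.7, 0.2, -1.0]
opening: 0.175
finger_force: 40.0
```

```bash
python3 - <<'E'
from h import *
p=r.camera_params("wrist"); im=r.snapshot("wrist")[:,:,::-1]; cv2.imwrite("pics/w4.png",im); np.save("w4.npy",p,allow_pickle=True)
print(r.get_state()['tool_pos'])
a=cv2.imread("pics/w3.png"); f=lambda i,x,w:cv2.resize(i[0:100,x:x+w],None,fx=3,fy=3,interpolation=cv2.INTER_CUBIC)
cv2.imwrite("pics/c4.png",np.vstack([f(a,210,260),f(im,110,260)]))
E
```

```text
[0.6083 0.0583 0.3208]
```

View pics/c4.png

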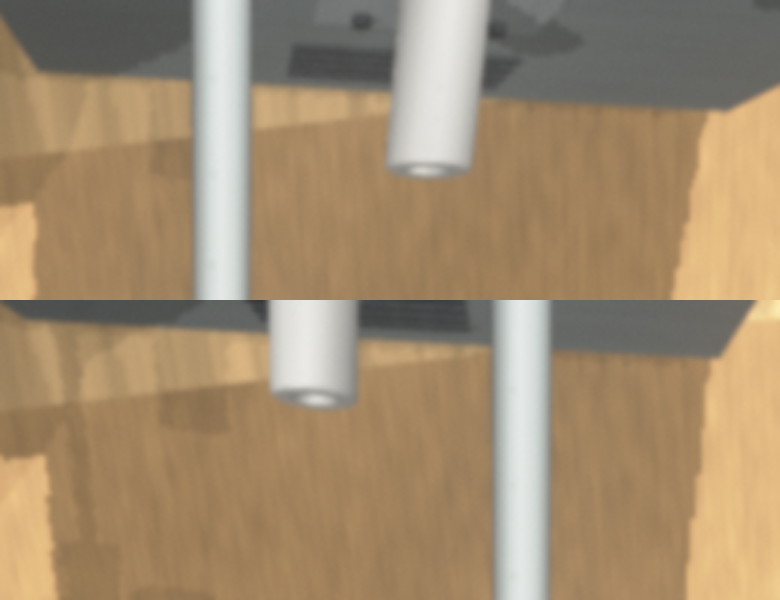

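```bash
python3 - <<'E'
from h import *
a=np.load('w3.npy',allow_pickle=True).item();b=np.load('w4.npy',allow_pickle=True).item();T=r.camera_params("top")
m=tri((a,(352.7,56.3)),(b,(214.6,32)));print("mouth",m, "reproj",proj(a,m),proj(b,m),proj(T,m),proj(r.camera_params("scene"),m))
print(atz(a,(352.7,56.3),.14),atz(b,(214.6,32),.14))
for p,e in((a,((222.3,23.3),(453.3,36.3))),(b,((116.7,6),(350,19)))):
    A,B=[atz(p,x,0) for x in e]; d=B-A; print(A,B,np.linalg.norm(d),"kiln yaw",np.degrees(np.arctan2(d[1],d[0]))+90, "perp from mid", (A+B)/2)
# tube silhouette midline, horizontal plane z .14
for p,e in((a,((352.8,55),(359.2,0.1))),(b,((214.6,31),(214.7,.1)))):
    A,B=[atz(p,x,.14) for x in e]; d=B-A; print("tube yaw",np.degrees(np.arctan2(d[1],d[0])))
# kiln top front edge / top view
E
```

```text
mouth [0.5623 0.2048 0.141 ] reproj [[352.7686  56.0123]] [[214.5811  32.2972]] [[213.6963 212.8374]] [[330.8506 169.4689]]
[0.5624 0.2047 0.14  ] [0.5622 0.2053 0.14  ]
[ 0.4289  0.2816 -0.    ] [0.7189 0.2358 0.    ] 0.2935396277648206 kiln yaw 81.02954850775345 perp from mid [0.5739 0.2587 0.    ]
[0.4216 0.2835 0.    ] [0.713  0.2371 0.    ] 0.2950095357067346 kiln yaw 80.96556108603876 perp from mid [0.5673 0.2603 0.    ]
tube yaw 79.93160393706428
tube yaw 80.49747451047169
```

```bash
python3 - <<'E'
from h import *
p=np.load('w3.npy',allow_pickle=True).item()
# rod axis line in tool frame from w3, at plane z_tool=-0.0185
s=r.get_state(); K,Rm,t=KRt(r.camera_params("wrist")); Rt=R.from_quat(s['eef_rot']).as_matrix()
C=Rt.T@(-Rm.T@t-s['tool_pos']); M=Rt.T@Rm.T
for uv in((284.3,.5),(283.8,50),(283.7,95),(283.6,126),(284,160),(284,230)):
    d=M@np.linalg.solve(K,[*uv,1]); print(uv,C+d*(-.0185-C[2])/d[2])
go([.5308,.0124,.25],80.7)
E
```

```text
(284.3, 0.5) [ 0.1055  0.     -0.0185]
(283.8, 50) [ 0.09   -0.0002 -0.0185]
(283.7, 95) [ 0.0749 -0.0002 -0.0185]
(283.6, 126) [ 0.0638 -0.0003 -0.0185]
(284, 160) [ 0.0511 -0.0001 -0.0185]
(284, 230) [ 0.0227 -0.0002 -0.0185]
pos [0.6083 0.0583 0.3208] yaw 84.00264008878385 shift [-0.0539 -0.0723  0.0706] turn [ 0.0003 -0.0019  0.0576] F [-0.6254  0.2603 -0.6394] grip 39.999946653842926 0.1764433322452567
```

>>> send_path(
  rows=[
    [[0,-0.03,-0.03,0,0,0,0.02],[0,-0.054,-0.06,0.02,0,0,0.04],[0,-0.054,-0.0723,0.06,0,-0.002,0.0576],[0,-0.054,-0.0723,0.1,0,-0.002,0.0576],[0,-0.054,-0.0723,0.14,0,-0.002,0.0576],[0,-0.054,-0.0723,0.17,0,-0.002,0.0576],[0,-0.054,-0.0723,0.19,0,-0.002,0.0576],[0,-0.054,-0.0723,0.1986,0,-0.002,0.0576],[0,-0.054,-0.0723,0.1986,0,-0.002,0.0576],[0,-0.054,-0.0723,0.1986,0,-0.002,0.0576]],
  ],
)

```text
clock: 6.6
tool_pos: [0.5327, 0.0134, 0.1233]
eef_rot: [0.762, 0.648, 0.001, 0.001]
contact_force: [-0.7, 0.8, -0.5]
opening: 0.173
finger_force: 40.0
```

```bash
python3 - <<'E'
from h import *
go([.5308,.0124,.122],80.7)
a=r.snapshot("scene")[:,:,::-1];b=r.snapshot("top")[:,:,::-1]
cv2.imwrite("pics/s5.png",a);cv2.imwrite("pics/t5.png",b)
f=lambda i,x,y:cv2.resize(i[y:y+100,x:x+133],None,fx=3,fy=3,interpolation=cv2.INTER_CUBIC)
cv2.imwrite("pics/c5.png",np.hstack([f(a,250,110),f(b,180,165)]))
E
```

```text
pos [0.5327 0.0134 0.1233] yaw 80.76754839815274 shift [-0.0013 -0.0017  0.0012] turn [ 0.0031 -0.0008  0.0012] F [-0.6831  0.8223 -0.504 ] grip 39.999889209866524 0.17288892559620508
```

View pics/c5.png

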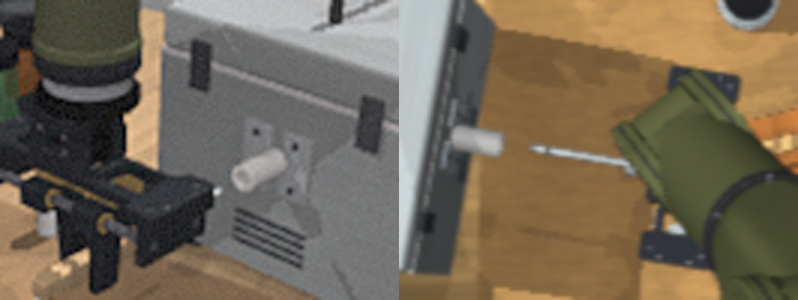

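```bash
python3 - <<'E'
from h import *
s=r.get_state();Rt=R.from_quat(s['eef_rot'])
tip=s['tool_pos']+Rt.apply([.165,0,-.0185]);print(tip,proj(r.camera_params("scene"),tip),proj(r.camera_params("top"),tip))
E
```

```text
[0.5596 0.176  0.1422] [[324.504  173.1101]] [[223.1572 213.7489]]
```

>>> send_path(
  rows=[
    [[0,-0.001,-0.0017,0.001,0.003,0,0],[0,0.01,-0.0017,0.001,0.003,0,0],[0,0.02,-0.0017,0.001,0.003,0,0],[0,0.025,-0.0017,0.001,0.003,0,0],[0,0.025,-0.0017,0.001,0.003,0,0],[0,0.025,-0.0017,0.001,0.003,0,0]],
  ],
)

```text
clock: 7.3
tool_pos: [0.5346, 0.0379, 0.1212]
eef_rot: [0.762, 0.648, -0.001, -0.0]
contact_force: [-0.5, -0.5, -0.3]
opening: 0.174
finger_force: 40.0
```

```bash
python3 -c "
from h import *
d=np.array([.1616,.9869,0]);M=np.array([.5623,.2048,.122])
go(M-d*.155,80.7); go(M-d*.065,80.7)"
```

```text
pos [0.5346 0.0379 0.1212] yaw 80.77468981124443 shift [ 0.0142  0.0004 -0.0009] turn [-0.0015  0.0003  0.0013] F [-0.4572 -0.4824 -0.3274] grip 39.99982349574566 0.17396179848468318
pos [0.5346 0.0379 0.1212] yaw 80.77468981124443 shift [ 0.1042  0.0005 -0.0009] turn [-0.0015  0.0003  0.0013] F [-0.4572 -0.4824 -0.3274] grip 39.99982349574566 0.17396179848468318
```

>>> send_path(
  rows=[
    [[0,0.004,0.0004,-0.001,-0.001,0,0],[0,0.008,0.0004,-0.001,-0.001,0,0],[0,0.013,0.0004,-0.001,-0.001,0,0],[0,0.018,0.0004,-0.001,-0.001,0,0],[0,0.024,0.0004,-0.001,-0.001,0,0],[0,0.03,0.0004,-0.001,-0.001,0,0],[0,0.03,0.0004,-0.001,-0.001,0,0]],
  ],
)

```text
clock: 8.0
tool_pos: [0.5401, 0.0689, 0.1223]
eef_rot: [0.761, 0.648, 0.0, -0.0]
contact_force: [-0.4, 0.3, -1.0]
opening: 0.175
finger_force: 40.0
```

```bash
python3 - <<'E'
from h import *
d=np.array([.1616,.9869,0]);M=np.array([.5623,.2048,.122])
go(M-d*.065,80.7)
a=r.snapshot("scene")[:,:,::-1];b=r.snapshot("top")[:,:,::-1];c=r.snapshot("wrist")[:,:,::-1]
cv2.imwrite("pics/t6.png",b);cv2.imwrite("pics/w6.png",c)
f=lambda i,x,y:cv2.resize(i[y:y+100,x:x+133],None,fx=3,fy=3,interpolation=cv2.INTER_CUBIC)
cv2.imwrite("pics/c6.png",np.vstack([np.hstack([f(a,250,110),f(b,180,165)]),cv2.resize(c,(400,300))[:, :].repeat(1,0) if 0 else np.hstack([cv2.resize(c,(399,300)),np.zeros((300,399,3),np.uint8)])]))
E
```

```text
pos [0.5401 0.0689 0.1223] yaw 80.83971293909515 shift [0.0727 0.0001 0.0004] turn [ 0.     -0.0013  0.0024] F [-0.4264  0.306  -0.9652] grip 39.99994430691004 0.1751723010274978
```

View pics/c6.png

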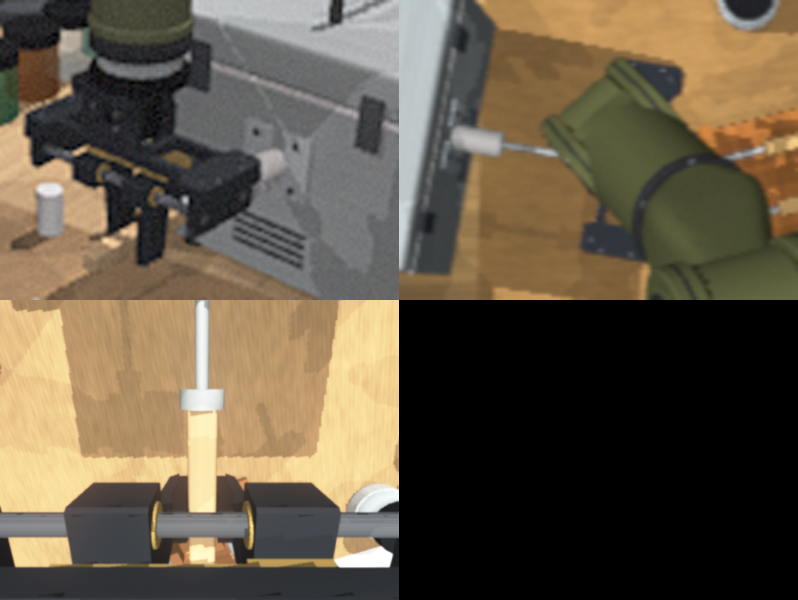

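The rod (top view crop (500–555,145–155)) enters the tube mouth centred, with no contact force. Push on.

>>> send_path(
  rows=[
    [[0,0.008,0,0,0,0,0.001],[0,0.016,0,0,0,0,0.002],[0,0.024,0,0,0,0,0.002],[0,0.032,0,0,0,0,0.002],[0,0.04,0,0,0,0,0.002],[0,0.048,0,0,0,0,0.002],[0,0.056,0,0,0,0,0.002],[0,0.062,0,0,0,0,0.002],[0,0.062,0,0,0,0,0.002]],
  ],
)

```text
clock: 9.05
tool_pos: [0.55, 0.13, 0.1223]
eef_rot: [0.762, 0.648, 0.0, -0.0]
contact_force: [-0.3, 0.5, -1.6]
opening: 0.174
finger_force: 40.0
```

```bash
python3 -c "
from h import *
d=np.array([.1616,.9869,0]);M=np.array([.5623,.2048,.122])
go(M-d*.065,80.7)"
```

```text
pos [0.55   0.13   0.1223] yaw 80.71263050173278 shift [0.0108 0.0001 0.0003] turn [-0.     -0.0012  0.0002] F [-0.3008  0.4537 -1.5978] grip 39.999946653842926 0.17422614561157562
```

>>> send_path(
  rows=[
    [[0,0.004,0,0,0,0,0],[0,0.007,0,0,0,0,0],[0,0.009,0,0,0,0,0],[0,0.009,0,0,0,0,0]],
  ],
)

```text
clock: 9.45
tool_pos: [0.5513, 0.1377, 0.1222]
eef_rot: [0.762, 0.647, 0.0, -0.0]
contact_force: [0.1, 0.4, -0.3]
opening: 0.175
finger_force: 40.0
```

>>> send_path(
  rows=[
    [[0,0.001,0,0,0,0,0],[0,0.002,0,0,0,0,0],[0,0.002,0,0,0,0,0]],
  ],
)

```text
clock: 9.75
tool_pos: [0.5517, 0.1395, 0.1222]
eef_rot: [0.762, 0.647, 0.0, -0.0]
contact_force: [0.4, 0.3, -1.5]
opening: 0.175
finger_force: 40.0
```

```bash
python3 -c "
from h import *
d=np.array([.1616,.9869,0]);M=np.array([.5623,.2048,.122])
go(M-d*.065,80.7)"
```

```text
pos [0.5517 0.1395 0.1222] yaw 80.63107292626374 shift [ 0.0012 -0.0001  0.0002] turn [-0.0002 -0.0002 -0.0012] F [ 0.3514  0.271  -1.5077] grip 39.99990597367287 0.1751241914580525
```

>>> send_path(
  rows=[
    [[0,0.001,0,0,0,0,0],[0,0.002,0,0,0,0,0],[0,0.002,0,0,0,0,0]],
  ],
)

```text
clock: 10.05
tool_pos: [0.5519, 0.1407, 0.1221]
eef_rot: [0.763, 0.647, -0.001, 0.0]
contact_force: [-1.2, -1.1, -0.9]
opening: 0.175
finger_force: 40.0
```

>>> send_path(
  rows=[
    [[0,0.001,0,0,0,0,0],[0,0.0015,0,0,0,0,0],[0,0.0015,0,0,0,0,0]],
  ],
)

```text
clock: 10.35
tool_pos: [0.5519, 0.1407, 0.1219]
eef_rot: [0.763, 0.646, -0.002, 0.001]
contact_force: [1.2, -5.0, 0.2]
opening: 0.177
finger_force: 40.0
```

Advance has stopped at y = 0.1407 with −5 N building; a little firmer to make sure it is the collar.

>>> send_path(
  rows=[
    [[0,0.0015,0,0,0,0,0],[0,0.003,0,0,0,0,0],[0,0.003,0,0,0,0,0]],
  ],
)

```text
clock: 10.65
tool_pos: [0.5518, 0.1408, 0.1217]
eef_rot: [0.763, 0.646, -0.004, 0.002]
contact_force: [0.1, -9.9, 1.7]
opening: 0.174
finger_force: 40.0
```

```bash
python3 - <<'E'
from h import *
go([.5519,.1407,.122],80.7)
c=r.snapshot("wrist")[:,:,::-1];cv2.imwrite("pics/w7.png",c)
E
```

```text
pos [0.5518 0.1408 0.1217] yaw 80.46012952031562 shift [-0.0001  0.0001 -0.0003] turn [-0.0021  0.0081 -0.0042] F [ 0.0801 -9.8624  1.6982] grip 40.00028025358915 0.17389013706218553
```

View pics/w7.png

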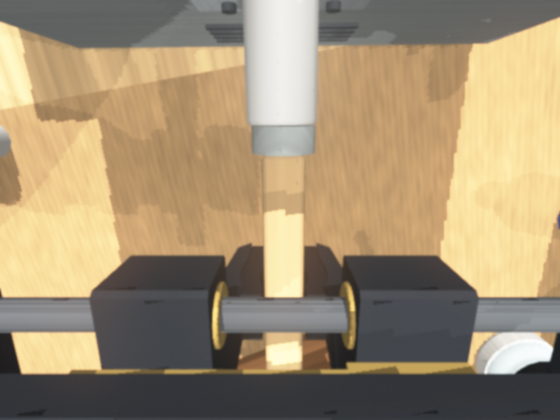

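The collar sits flush on the tube end at (283,124) with 10 N axial push. Draw out straight.

>>> send_path(
  rows=[
    [[0,-0.008,0,0,0,0,0],[0,-0.016,0,0,0,0,0],[0,-0.026,0,0,0,0,0],[0,-0.036,0,0,0,0,0],[0,-0.046,0,0,0,0,0],[0,-0.056,0,0,0,0,0],[0,-0.056,0,0,0,0,0]],
  ],
)

```text
clock: 11.4
tool_pos: [0.5432, 0.088, 0.1221]
eef_rot: [0.763, 0.646, -0.001, 0.0]
contact_force: [0.3, -0.2, -1.1]
opening: 0.179
finger_force: 40.0
```

```bash
python3 -c "
from h import *
d=np.array([.1616,.9869,0]);M=np.array([.5623,.2048,.122])
go(M-d*.21,80.7)"
```

```text
pos [0.5432 0.088  0.1221] yaw 80.4763821136109 shift [-0.0917  0.0003  0.0002] turn [-0.0008  0.0017 -0.0039] F [ 0.2967 -0.1912 -1.0764] grip 39.999619759619236 0.1788080471207446
```

>>> send_path(
  rows=[
    [[0,-0.015,0,0,0,0,0],[0,-0.03,0,0,0,0,0],[0,-0.045,0,0,0,0,0],[0,-0.06,0,0,0,0,0],[0,-0.08,0,0,0,0,0],[0,-0.1,0,0,0,0,0],[0,-0.11,0,-0.03,0,0,0],[0,-0.11,0,-0.07,0,0,0],[0,-0.11,0,-0.11,0,0,0],[0,-0.11,0,-0.15,0,0,0]],
  ],
)

```text
clock: 12.4
tool_pos: [0.525, -0.0194, 0.2736]
eef_rot: [0.763, 0.647, -0.0, -0.0]
contact_force: [0.8, -0.5, -1.5]
opening: 0.175
finger_force: 40.0
```

>>> send_path(
  rows=[
    [[0,0,0,-0.03,0,0,0],[0,0,0,-0.03,0,0,0.1],[0,0,0,-0.03,0,0,0.2]],
  ],
)

```text
clock: 12.7
tool_pos: [0.5258, -0.0193, 0.3033]
eef_rot: [0.825, 0.565, 0.001, 0.001]
contact_force: [-0.2, -0.2, -0.9]
opening: 0.173
finger_force: 40.0
```

```bash
python3 -c "
from h import *
go([.453,-.159,.30],-45.7);print(r.get_state()['q'])"
```

```text
pos [ 0.5258 -0.0193  0.3033] yaw 68.86533713460602 shift [-0.1566 -0.0176  0.0032] turn [ 0.0008 -0.0023  1.9995] F [-0.1503 -0.2301 -0.8819] grip 39.99732971191406 0.17333774527931894
[ 0.2822  0.5121 -0.5273  1.7678  0.3104  0.9431 -0.7421]
```

>>> send_path(
  rows=[
    [[0,-0.015,-0.002,0,0,0,0.14],[0,-0.03,-0.003,0,0,0,0.28],[0,-0.045,-0.005,0,0,0,0.42],[0,-0.06,-0.007,0,0,0,0.56],[0,-0.075,-0.009,0,0,0,0.7],[0,-0.09,-0.01,0,0,0,0.84],[0,-0.105,-0.012,0,0,0,0.98],[0,-0.12,-0.014,0,0,0,1.12],[0,-0.135,-0.016,0,0,0,1.26],[0,-0.157,-0.0176,0,0,0,1.4]],
  ],
)

```text
clock: 13.7
tool_pos: [0.4527, -0.159, 0.3022]
eef_rot: [0.995, -0.099, -0.0, -0.0]
contact_force: [-0.1, 0.9, -1.2]
opening: 0.175
finger_force: 40.0
```

>>> send_path(
  rows=[
    [[0,0,0,0,0,0,0.14],[0,0,0,0,0,0,0.28],[0,0,0,0,0,0,0.42],[0,0,0,0,0,0,0.56],[0,0,0,0,0,0,0.6],[0,0,0,0,0,0,0.6]],
  ],
)

```text
clock: 14.3
tool_pos: [0.4527, -0.1591, 0.3021]
eef_rot: [0.922, -0.386, -0.0, 0.0]
contact_force: [0.2, 0.2, -1.2]
opening: 0.173
finger_force: 40.0
```

```bash
python3 - <<'E'
from h import *
go([.453,-.159,.1015],-45.7);print(r.get_state()['q'])
p=r.camera_params("wrist"); im=r.snapshot("wrist")[:,:,::-1]; cv2.imwrite("pics/w8.png",im); np.save("w8.npy",p,allow_pickle=True)
E
```

```text
pos [ 0.4527 -0.1591  0.3021] yaw -45.46056690378021 shift [ 0.0002 -0.0004  0.2006] turn [0.0006 0.0006 0.0042] F [ 0.2384  0.2444 -1.2115] grip 40.00023890286684 0.1729490978280388
[ 0.2185  0.4123  0.034   1.9098 -0.0183  0.8206 -2.102 ]
```

View pics/w8.png

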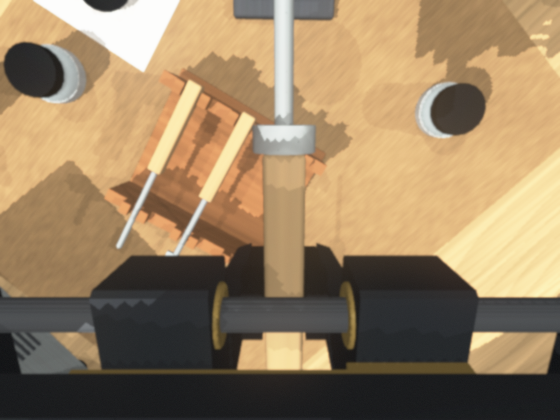

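The magnifier base edge (235–333, y 18) is square to and centred on the rod (x 284): aligned. Descend, then advance.

>>> send_path(
  rows=[
    [[0,0,0,0.03,0,0,0],[0,0,0,0.07,0,0,0],[0,0,0,0.11,0,0,0],[0,0,0,0.15,0,0,0],[0,0,0,0.18,0,0,0],[0,0,0,0.195,0,0,0.004],[0,0,0,0.2006,0,0,0.004],[0,0,0,0.2006,0,0,0.004],[0,0,0,0.2006,0,0,0.004]],
  ],
)

```text
clock: 15.25
tool_pos: [0.4539, -0.1588, 0.1024]
eef_rot: [0.922, -0.388, 0.001, -0.0]
contact_force: [0.3, -0.2, -1.1]
opening: 0.179
finger_force: 40.0
```

>>> send_path(
  rows=[
    [[0,0.015,0,0,0,0,0],[0,0.03,0,0,0,0,0],[0,0.045,0,0,0,0,0],[0,0.06,0,0,0,0,0],[0,0.06,0,0,0,0,0]],
  ],
)

```text
clock: 15.75
tool_pos: [0.4975, -0.2035, 0.103]
eef_rot: [0.921, -0.389, 0.003, 0.0]
contact_force: [0.3, -0.2, 0.0]
opening: 0.176
finger_force: 40.0
```

```bash
python3 - <<'E'
from h import *
go([.509,-.216,.1015],-45.7)
s=r.get_state();Rt=R.from_quat(s['eef_rot'])
tip=s['tool_pos']+Rt.apply([.165,0,-.0185]);print(tip,proj(r.camera_params("scene"),tip),proj(r.camera_params("top"),tip))
a=r.snapshot("scene")[:,:,::-1];b=r.snapshot("top")[:,:,::-1]
f=lambda i,x,y:cv2.resize(i[y:y+140,x:x+130],None,fx=3,fy=3,interpolation=cv2.INTER_CUBIC)
cv2.imwrite("pics/c9.png",np.hstack([f(a,140,235),f(b,330,140)]))
E
```

```text
pos [ 0.4975 -0.2035  0.103 ] yaw -45.741953693230535 shift [0.017  0.0005 0.0016] turn [-0.0018 -0.0048 -0.0007] F [ 0.2793 -0.2473  0.0212] grip 39.9997291713953 0.17605471984296617
[ 0.6126 -0.3216  0.1223] [[204.351 308.085]] [[386.1402 198.1978]]
```

View pics/c9.png

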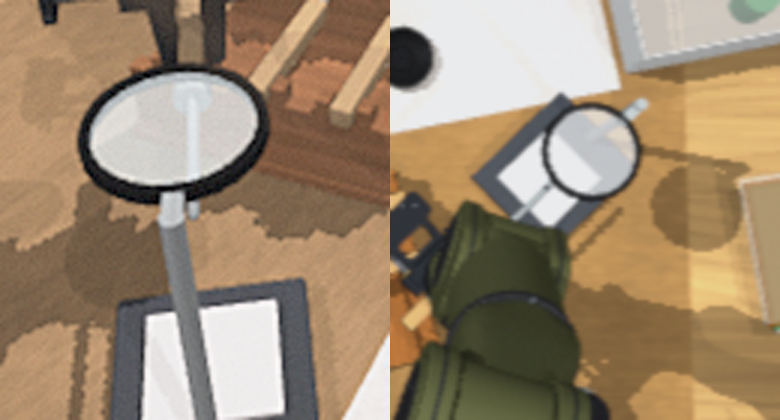

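Scene crop shows the tip at (194,210), i.e. where it's predicted, level and clear of lens and post. Advance the last 17 mm.

>>> send_path(
  rows=[
    [[0,0.009,0,0.001,-0.001,-0.002,0],[0,0.016,0,0.0015,-0.002,-0.005,0],[0,0.017,0.0005,0.0015,-0.002,-0.005,0],[0,0.017,0.0005,0.0015,-0.002,-0.005,0],[0,0.017,0.0005,0.0015,-0.002,-0.005,0],[0,0.017,0.0005,0.0015,-0.002,-0.005,0],[0,0.017,0.0005,0.0015,-0.002,-0.005,0]],
  ],
)

```text
clock: 16.55
tool_pos: [0.5067, -0.2137, 0.1001]
eef_rot: [0.922, -0.388, -0.003, -0.0]
contact_force: [0.1, -0.5, -0.4]
opening: 0.176
finger_force: 40.0
```

```bash
python3 - <<'E'
from h import *
go([.509,-.216,.1015],-45.7)
s=r.get_state();Rt=R.from_quat(s['eef_rot'])
tip=s['tool_pos']+Rt.apply([.165,0,-.0185]);T=r.camera_params("top");S=r.camera_params("scene")
print(tip,proj(S,tip),proj(T,tip),"read",proj(S,[.624,-.334,.12]),Rt.as_matrix()[2,0])
a=r.snapshot("scene")[:,:,::-1];b=r.snapshot("top")[:,:,::-1]
f=lambda i,x,y:cv2.resize(i[y:y+140,x:x+130],None,fx=3,fy=3,interpolation=cv2.INTER_CUBIC)
cv2.imwrite("pics/c10.png",np.hstack([f(a,140,235),f(b,330,140)]))
E
```

```text
pos [ 0.5067 -0.2137  0.1001] yaw -45.63909572164523 shift [ 0.0033 -0.     -0.0015] turn [0.0022 0.0056 0.0011] F [ 0.0817 -0.5096 -0.4167] grip 39.99981801956892 0.1755859221290704
[ 0.6221 -0.3317  0.1176] [[204.5855 316.3313]] [[389.0199 195.3578]] read [[204.2624 316.7552]] -0.0056311774269510425
```

>>> send_path(
  rows=[
    [[0,0.003,0,-0.001,0.001,0.003,0],[0,0.003,0,-0.001,0.001,0.003,0],[0,0.003,0,-0.001,0.001,0.003,0],[0,0.003,0,-0.001,0.001,0.003,0],[0,0.003,0,-0.001,0.001,0.003,0],[0,0.003,0,-0.001,0.001,0.003,0]],
  ],
)

```text
clock: 17.25
tool_pos: [0.5089, -0.216, 0.1011]
eef_rot: [0.922, -0.388, -0.001, 0.0]
contact_force: [-0.8, -0.0, -0.8]
opening: 0.175
finger_force: 40.0
```

```bash
python3 - <<'E'
from h import *
go([.509,-.216,.1015],-45.7); print(abs(r.get_state()['qd']).max()); print(r.finish_job())
E
```

```text
pos [ 0.5089 -0.216   0.1011] yaw -45.64686206798753 shift [ 0.0001 -0.     -0.0004] turn [0.001  0.0023 0.0009] F [-0.7628 -0.0209 -0.7883] grip 39.99993223696947 0.1748451065566801
0.002781702496008514
the job is handed in; nothing more can be done
None
```

I handed the job in at 17 s: the gauge rod was seated to its collar in the kiln port, drawn right out, and is held level and steady with its tip at the reading point under the lens (the last 17 mm there was checked by calculation only); I viewed 12 pictures, two over the limit of 10.

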